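# Pop a push-to-open cabinet door and swing it wide open

## Robot

A 6-joint arm with a two-finger parallel gripper is mounted at the origin on the work surface. World frame = base frame: x ahead of the robot, y to its left, z up, the work surface at z = 0. Lengths are in m, angles in rad, forces in N, time in s.
With the tool pointing down it reaches from about 0.35 to 0.925 m from the base axis. Payload 6.4 kg.
Tool frame: the origin (TCP) lies between the finger pads; the fingertips stand 17 mm ahead of it and the grasp point (between the pads) lies 2 mm behind it; y points along the fingers, x is the direction in which the jaws open and shut, and the axes are right-handed (so a half turn about y gives the same grasp; the last joint's range is limited). The gripper opens to 94 mm and grips with 3 to 60 N. Pads are 16 mm wide; open, the fingers measure 119 mm over their backs; the gripper's body (75 mm by 177 mm) begins 78 mm behind the grasp point.
Start: joints at [-1.426, 0.245, 1.558, -0, 1.339, -0.174], TCP at [0.204, -0.617, 0.222] pointing down, gripper open.
Joint ranges: [-3.13, 3.13], [-1.02, 2.26], [0.13, 2.54], [-0.95, 4.09], [0.21, 2.88], [-2.74, 2.74]. Speed limits (rad/s): [2.57, 2.57, 3.14, 3.14, 3.14, 3.14].

## Interface

Orientations are given as a rotation vector (axis times angle).
In Python, from bench import r gives the robot as it stands.
- The arm moves only by the tool arm_command, never from a script. Its argument "deltas" is text: rows parted by semicolons, each of 7 numbers parted by spaces: the turn, a rotation vector about the tool's x, y, z in degrees, then the shift along the tool's x, y, z in m, then the opening, from 0 (shut) to 1 (fully open). In form: ax ay az x y z gripper; .... A call has 1 to 10 rows; each row shifts and turns the commanded pose from where the row before left it, along the tool's axes as they then stand; what a row does not reach is not made up. A row lasts 1/10 s, in which the tool goes at most 50 mm and 8.59 degrees, less where a joint would pass 70% of its speed; a pose out of reach is approached as far as the arm can. A call with a gripper value outside its range is refused whole. The fingers move at their own pace and stop on an object; "force" is the grip in N (left out, the last holds). Time passes only in rows, so rows that do not move let the fingers close. It gives the time, the measured TCP pose, the force and the opening at its end, in the units of the state.
- r.sense(): the state, without advancing time (a new reading comes with each control period).
- r.read_camera(name): name is "side" or "top"; returns a dict with "image" (420x560x3 uint8, red, green, blue), "intrinsics" (3x3 intrinsics, pixels), "dist" ([k1, k2, p1, p2, k3] as OpenCV has them; the pictures are not rectified), "world_to_cam" (4x4, takes a point from world to camera coordinates). Camera axes: x right, y down, z forward; pixel columns grow to the right and rows downward; lengths in m; the calibration is good to about 2 mm. A picture is of the moment at which its call begins. There is no depth.
- r.sign_off(): hands the job in, once; it reports no verdict.
Trained networks look in a picture, given as the dict that the camera call returned (one of the last four; its "shot" number tells which), for a name from the list of things; names that differ only in an ending like _2 or _b are one class to them, and where a whole thing is asked for, a point or a joint stands for the part that bears it (a point fixed in the world has none). Each returns a list of dicts, best first, with "p" (0 to 1); they miss things now and then, are a little off and sometimes report something else, mostly with a low value. They report only what shows in the picture. A call takes as long as a camera call.
- r.outline_of(thing, picture): "pixels" (420x560 bool, what is visible of it).
- r.pinpoint(thing, picture): "centre" ([x, y, z] in m, in world coordinates, good to about 4 mm: a listed point, or the origin of a listed thing).
The state is a dict: "t": time; "qpos": joint angles; "qd": joint speeds; "tau": joint torques, N m; "position": TCP position; "tool_rot": TCP orientation; "force": force on the tool from outside, world axes, zero at the start; "torque": the same for the moment, N m; "opening": finger opening in m.
Only numpy, scipy, OpenCV 4.12 (cv2) and the standard library are available. Lean on these libraries where they do the work, as an engineer would, in place of code of your own. Each camera call takes 0.05 s, during which the arm holds its last target. There are 200 camera calls.

## Task

The handleless two-door cabinet needs its right-hand door (right as you face the doors) wide open so that the drawer runner can be fitted. Press the door in with a fingertip at its free edge, by the middle of the cabinet, let go so that the push catch springs it ajar by itself, then put a fingertip behind that edge and swing the door round until it stands square to the cabinet or further. Only push with the fingers: do not pinch the door, leave the left-hand door shut and unpressed, do not turn the turntable, and leave everything else where it is.

Things in the scene. Friction and masses are not known exactly. Their poses are not given: they have to be found in the camera images.
- cabinet: Fixed two-door cabinet on the table: oak carcass 400 mm wide (y), 180 deep (x), 220 high, two plain white doors without handles. Origin: centre of the underside; x points into the cabinet, y left as one faces the doors, z up. Carcass front at x = -90 mm. Doors meet at y = 0 (4 mm gap), hinged on the outer sides; shut, their backs lie at x = -95, fronts at -111; z from 3 to 215 mm.
- right_door (a joint): Right-hand door (cabinet's -y side), rad: 0 shut and latched; negative pressed in, stop at -0.025; positive open, hinge stop at 1.92. The catch lets go at about -0.018 (3.5 mm at the free edge, about 4 N there). As the finger then draws back, a sprung plunger pushes the door out within a second to about 0.25 (free edge 49 mm out), where it rests. The catch does not take hold again.
- right_door_hinge (a point): On the upright hinge axis of the right-hand door, in the plane of its back, at the height of its top edge (215 mm above the table). Axes turn with the door: x from its front to its back (shut: into the cabinet), y from hinge to free edge, z up. The door is 197 mm wide, 16 thick. Seen from above it opens counter-clockwise. Past ajar it swings freely with light friction (under 0.5 N at the free edge) and stays where left.
- right_door_corner (a point): Top corner of the right-hand door's free edge, on its front face, 197 mm along the door from the hinge; same axes as the hinge point. Press 20 to 35 mm from the free edge, 25 to 45 mm below the top. The plunger stands out 125 mm above the table, so go behind the ajar door from above, with the fingertips no lower than 140 mm above the table.
- left_door (a joint): Left-hand door, rad, in the same sense: 0 shut, negative pressed in, positive open. It has the same push catch and must stay shut.
- platter (a joint): Platter of the turntable, rad, anticlockwise from above positive: round, bamboo, 360 mm across, 28 mm high, turns easily on its base. It stands ahead of the robot on the right.
- screw_caddy: Black plastic screw caddy on the turntable, 150 x 90 mm, 98 mm high with its handle. Origin: centre of the underside. Leave alone.
- drawer_runner: Steel drawer runner lying flat on the turntable, 270 x 35 mm, 19 mm high. Origin: about the centre of the underside. Leave alone.
- hammer: Hammer with a red rubber head (75 mm long, 48 mm across) and a 265 mm wooden handle, lying on the turntable. Origin: on the underside, along the handle (75 mm from the head). Leave alone.
- tumbler: Clear glass tumbler standing on the turntable, 74 mm across, 115 mm high. Origin: centre of the foot. Leave alone.
- spirit_level: Aluminium spirit level lying on the rear half of the cabinet's top, 230 mm long, 22 mm wide, 40 mm high. Origin: centre of the underside. Leave alone.
- glue_bottle: White glue bottle standing on the table in front of the left-hand door, 52 mm across, 150 mm high. Origin: centre of the foot. Leave alone.
- tape_measure: Black tape measure standing on the table between the robot and the cabinet, 68 x 34 mm, 58 mm high. Origin: centre of the underside. Leave alone.
- screwdriver: Screwdriver lying on the table to the left, 180 mm long. Origin: on the underside. Leave alone.

How it is judged:
By the outcome, as a careful person would: the job done as asked, in the order asked, and still so for the second after the job is handed in, with the robot touching nothing.
It also fails if it takes over 58 s, if anything falls off the work surface, if the arm or the gripper's body presses on something with over 40 N, if the wrist force passes 120 N, or if a joint passes its speed limit or range.

## Working session

There is one attempt and no reset: what is moved stays moved. The work goes in short steps, Python scripts to look and compute and a tool call to move; the robot and the scene stay as the last step left them, time stands still between calls to the robot, and variables do not carry over. Pictures are saved under pics/ and viewed, about 8 in all and at most 12, crops included, and the job is handed in when it is done.

Besides the shell and the picture viewer there is one more tool, called after ">>>" as name(argument=value, ...), one argument or row to a line, values as JSON. arm_command: Moves the arm, as the interface text tells. Its arguments: {"type":"object","properties":{"deltas":{"type":"string"},"force":{"type":"number"}},"required":["deltas"]}

```bash
mkdir -p pics
python3 - <<'E'
from bench import r
import cv2,numpy as np
s=r.sense(); print(s['t'],s['position'],s['tool_rot'],s['opening'],s['force'])
ims=[]
P={n:r.read_camera(n) for n in('side','top')}
for n,p in P.items():
    cv2.imwrite(f'pics/{n}0.png',p['image'][:,:,::-1])
    for t in('cabinet','right_door_hinge','right_door_corner','glue_bottle','tape_measure','tumbler','spirit_level','screw_caddy'):
        for d in r.pinpoint(t,p)[:1]: print(n,t,np.round(d['centre'],3),round(d['p'],2))
print(s['t'],r.sense()['t'])
E
```

```text
0.0 [ 0.20364776 -0.6166785   0.221369  ] [-1.34193109  0.97211526 -0.96991598] 0.09375081291258282 [-0.66360947  0.21142058 -0.34256022]
side cabinet [0.726 0.26  0.219] 0.48
side right_door_hinge [0.68  0.028 0.214] 0.79
side right_door_corner [0.594 0.199 0.217] 0.78
side glue_bottle [0.452 0.268 0.   ] 0.55
side tape_measure [ 0.386 -0.026 -0.   ] 0.67
side tumbler [ 0.434 -0.329  0.026] 0.73
side spirit_level [0.723 0.258 0.22 ] 0.7
side screw_caddy [ 0.36  -0.469  0.029] 0.72
top cabinet [ 0.697  0.244 -0.002] 0.74
top right_door_hinge [0.689 0.024 0.214] 0.98
top right_door_corner [0.593 0.205 0.216] 0.77
top glue_bottle [0.455 0.265 0.   ] 0.84
top tape_measure [ 0.381 -0.028  0.002] 0.72
top tumbler [ 0.429 -0.329  0.03 ] 0.67
top spirit_level [0.726 0.255 0.217] 0.61
top screw_caddy [ 0.361 -0.472  0.022] 0.96
0.0 0.9
```

View pics/side0.png

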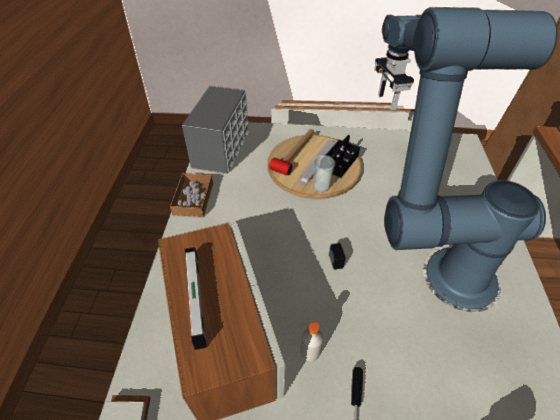

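View pics/top0.png

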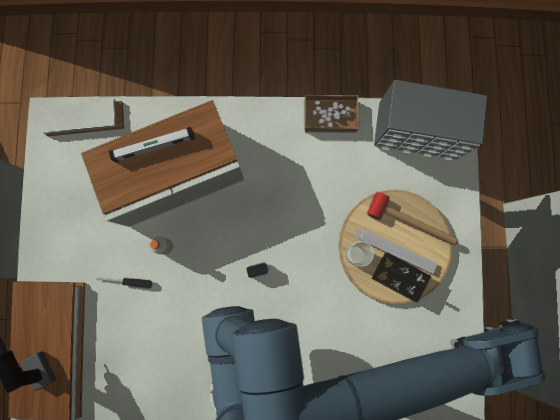

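The scene matches the description, with the doors facing the robot and the gap between them near (172,190) in the top picture. I'll fit the cabinet pose and overlay it as a check.

```bash
cat > h.py <<'E'
from bench import r
import cv2,numpy as np
from scipy.spatial.transform import Rotation as Ro
def proj(p,X):
    W=p['world_to_cam']; X=np.atleast_2d(X).astype(float)
    return cv2.projectPoints(X,cv2.Rodrigues(W[:3,:3])[0],W[:3,3],p['intrinsics'],np.array(p['dist']))[0][:,0]
def back(p,uv,z):
    W=np.array(p['world_to_cam']);n=cv2.undistortPoints(np.array(uv,float).reshape(-1,1,2),p['intrinsics'],np.array(p['dist']))[:,0]
    d=np.c_[n,np.ones(len(n))]@W[:3,:3];c=-W[:3,:3].T@W[:3,3]
    return c+d*((z-c[2])/d[:,2])[:,None]
E
python3 - <<'E'
from h import *
R=Ro.from_rotvec(r.sense()['tool_rot']).as_matrix();print(R.round(3))
h=np.array([.6845,.026]);c=np.array([.5935,.202]);v=c-h
psi=np.arctan2(v[1],v[0])-np.arctan2(.197,-.016);print(np.degrees(psi))
for d in(0,):
    x=np.array([np.cos(psi),np.sin(psi)]);y=np.array([-x[1],x[0]])
    o=(h+c)/2-(-.008*x+.0985*y)   # hinge
    F=lambda a,b,z:np.r_[o+a*x+b*y,z]
    print(o,x,y)
    out=[]
    for n in('top','side'):
        p=r.read_camera(n)
        im=cv2.resize(p['image'][:,:,::-1],None,fx=3,fy=3,interpolation=cv2.INTER_CUBIC)
        for L in([(-.016,0),(-.016,.197),(0,.197),(0,0)],[(-.016,.201),(-.016,.398),(0,.398),(0,.201)],[(.005,0),(.005,.398),(.185,.398),(.185,0)]):
            q=proj(p,[F(a,b,.22 if a>0.001 else .215) for a,b in L])*3+1
            cv2.polylines(im,[q.round().astype(int)],True,(0,255,0) if L[0][0]<0 else (255,0,255),1)
        w=(210,270) if n=='top' else (440,640)
        out.append(im[260:700,210:760] if n=='top' else im[640:1230,450:880])
    for o_,n in zip(out,('ot','os')): cv2.imwrite(f'pics/{n}.png',o_)
E
```

```text
[[ 0.313 -0.     0.95 ]
 [-0.95   0.     0.313]
 [-0.    -1.    -0.   ]]
22.697746220748108
[0.6843886  0.02621546] [0.92255327 0.38586975] [-0.38586975  0.92255327]
```

View pics/ot.png

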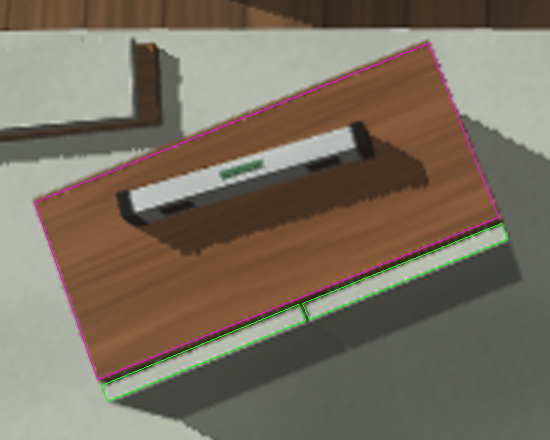

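View pics/os.png

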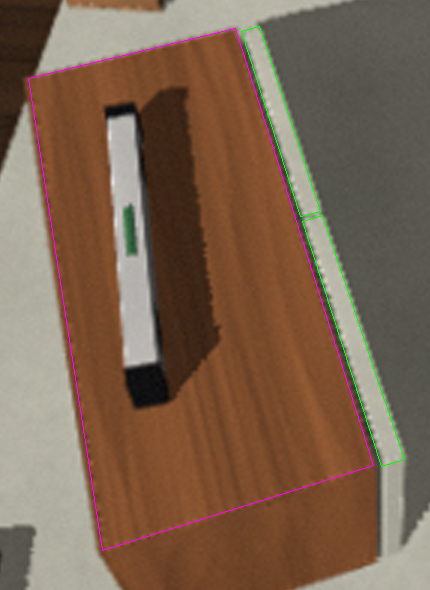

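The overlay fits to about 1–2 mm in both views: the door outlines match, and the gap is at (303,311) in the top crop. Tool z already points nearly into the cabinet, so I'll lift, close the fingers and travel across.

>>> arm_command(
  deltas="0 0 0 0 -0.05 0 0;0 0 0 0 -0.05 0 0;0 0 0 0 -0.05 0 0;0 0 0 -0.025 0 0.0234 0;0 0 0 -0.025 0 0.0234 0;0 0 0 -0.025 0 0.0234 0;0 0 0 -0.025 0 0.0234 0;0 0 0 -0.025 0 0.0234 0;0 0 0 -0.025 0 0.0234 0;0 0 0 -0.025 0 0.0234 0",
  force=20,
)

```text
t: 2.0
position: [0.3048, -0.3984, 0.3726]
tool_rot: [-1.343, 0.971, -0.972]
force: [1.1, 0.2, -0.3]
opening: 0.0174
```

>>> arm_command(
  deltas="0 0 0 -0.025 0 0.0234 0;0 0 0 -0.025 0 0.0234 0;0 0 0 -0.025 0 0.0234 0;0 0 0 -0.025 0 0.0234 0;0 0 0 -0.025 0 0.0234 0;0 0 0 -0.025 0 0.0234 0;0 0 0 -0.025 0 0.0234 0;0 0 0 -0.025 0 0.0234 0;0 0 0 -0.025 0 0.0234 0;0 0 0 -0.025 0 0.0234 0",
)

```text
t: 3.0
position: [0.4486, -0.0876, 0.3727]
tool_rot: [-1.343, 0.971, -0.972]
force: [-0.2, -0.3, -0.1]
opening: 0.0006
```

>>> arm_command(
  deltas="0 -4.4 0 -0.025 0 0.0234 0;0 0 0 -0.025 0 0.0234 0;6.25 0 0 0 0 0 0;6.25 0 0 0 0 0 0;6.25 0 0 0 0 0 0;6.25 0 0 0 0 0 0;0 0 0 0 0 0 0",
)

```text
t: 3.7
position: [0.4732, -0.0264, 0.3715]
tool_rot: [-0.995, 0.665, -1.043]
force: [-0.9, -0.3, -0.7]
opening: 0.0004
```

```bash
cat >> h.py <<'E'
H=np.array([.6844,.0262]);X=np.array([.9226,.3859]);Y=np.array([-.3859,.9226])
def st():
    s=r.sense();R=Ro.from_rotvec(s['tool_rot']).as_matrix();p=s['position'];d=p[:2]-H
    print('t',round(s['t'],2),'local a,b,z',np.round([d@X,d@Y,p[2]],4),'q',np.round(s['qpos'],2),'F',np.round(s['force'],1),'open',round(s['opening'],3))
    return s,R
def togo(a,b,z):
    s,R=st();t=np.r_[H+a*X+b*Y,z];print('tool shift',np.round(R.T@(t-s['position']),4));print(R.round(3))
E
python3 -c "
from h import *
togo(-.06,.17,.192)"
```

```text
t 3.7 local a,b,z [-0.2151  0.033   0.3715] q [-0.49 -0.53  2.03  0.34  1.37  0.67] F [-0.9 -0.3 -0.7] open 0.0
tool shift [-0.1374  0.2281  0.0644]
[[ 0.383  0.39   0.837]
 [-0.924  0.162  0.347]
 [-0.    -0.906  0.422]]
```

>>> arm_command(
  deltas="0 0 0 -0.0172 0.0285 0.008 0;0 0 0 -0.0172 0.0285 0.008 0;0 0 0 -0.0172 0.0285 0.008 0;0 0 0 -0.0172 0.0285 0.008 0;0 0 0 -0.0172 0.0285 0.008 0;0 0 0 -0.0172 0.0285 0.008 0;0 0 0 -0.0172 0.0285 0.008 0;0 0 0 -0.0172 0.0285 0.008 0;0 0 0 0 0 0 0;0 0 0 0 0 0 0",
)

```text
t: 4.7
position: [0.5641, 0.1613, 0.1925]
tool_rot: [-0.998, 0.663, -1.039]
force: [-0.3, -0.1, 0.2]
opening: 0.0004
```

Run:
```python
from h import *
togo(-.0304,.17,.192)
p=r.read_camera('side');q=proj(p,[r.sense()['position']])[0]
d=r.pinpoint('right_door_corner',p)[:1];print([(x['centre'],x['p']) for x in d])
x,y=q.astype(int);x0=max(0,min(x-90,380));y0=max(0,min(y-70,280))
cv2.imwrite('pics/a1.png',cv2.resize(p['image'][y0:y0+140,x0:x0+180,::-1],None,fx=4,fy=4,interpolation=cv2.INTER_CUBIC));print(x0,y0,q)
```

```text
t 4.7 local a,b,z [-0.0588  0.1711  0.1925] q [ 0.01 -0.11  2.04  0.22  0.82  1.07] F [-0.3 -0.1  0.2] open 0.0
tool shift [0.0011 0.0124 0.0256]
[[ 0.387  0.388  0.836]
 [-0.922  0.163  0.351]
 [ 0.    -0.907  0.421]]
[([0.5531, -0.4706, 0.0264], 0.68)]
180 204 [270.68241403 274.25739636]
```

View pics/a1.png

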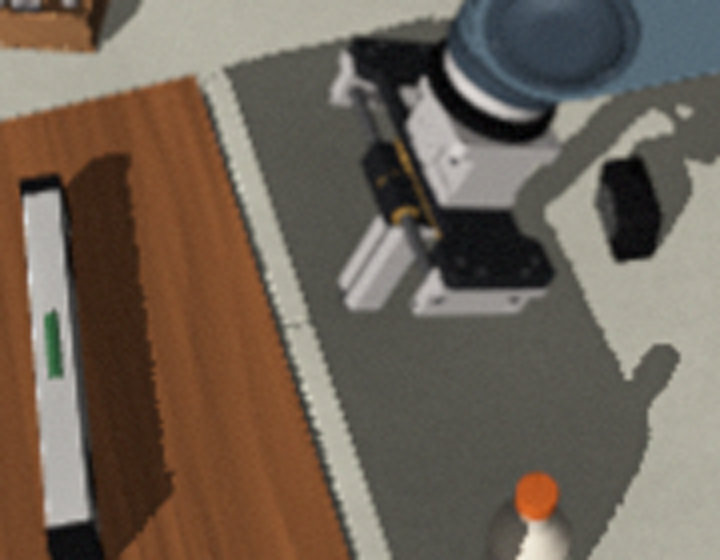

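The closed fingers (tips near crop (350,300)) are clear in front of the right door, on its side of the gap at (292,325). Now I'll approach and press gently.

>>> arm_command(
  deltas="0 0 0 0 0.0021 0.0045 0;0 0 0 0 0.0021 0.0045 0;0 0 0 0 0.0021 0.0045 0;0 0 0 0 0.0021 0.0045 0;0 0 0 0 0.0021 0.0045 0;0 0 0 0 0.0004 0.0009 0;0 0 0 0 0 0 0",
)

```text
t: 5.5
position: [0.5879, 0.1705, 0.1928]
tool_rot: [-0.996, 0.663, -1.041]
force: [-1.4, -1.0, 1.1]
opening: 0.0004
```

>>> arm_command(
  deltas="0 0 0 0 0.0004 0.0009 0;0 0 0 0 0.0004 0.0009 0;0 0 0 0 0.0004 0.0009 0;0 0 0 0 0 0 0",
)

```text
t: 5.9
position: [0.5904, 0.1717, 0.1928]
tool_rot: [-0.996, 0.663, -1.04]
force: [-3.1, -2.1, 1.5]
opening: 0.0008
```

>>> arm_command(
  deltas="0 0 0 0 0.0004 0.0009 0;0 0 0 0 0.0004 0.0009 0;0 0 0 0 0 0 0",
)

```text
t: 6.2
position: [0.5921, 0.1725, 0.1928]
tool_rot: [-0.996, 0.664, -1.04]
force: [-5.4, -1.7, 3.0]
opening: 0.0007
```

>>> arm_command(
  deltas="0 0 0 0 0.0004 0.0009 0;0 0 0 0 0 0 0",
)

```text
t: 6.4
position: [0.5924, 0.1727, 0.1927]
tool_rot: [-0.998, 0.665, -1.039]
force: [-9.5, -4.7, 6.1]
opening: 0.0006
```

The stop has been reached (force up, no further travel). Drawing back.

>>> arm_command(
  deltas="0 0 0 0 -0.0063 -0.0136 0;0 0 0 0 -0.0085 -0.0181 0;0 0 0 0 -0.0085 -0.0181 0;0 0 0 0 -0.0085 -0.0181 0;0 0 0 0 -0.0085 -0.0181 0;0 0 0 0 -0.0085 -0.0181 0;0 0 0 0 0 0 0;0 0 0 0 -0.0272 0.0127 0;0 0 0 0 -0.0272 0.0127 0;0 0 0 0 -0.0272 0.0127 0",
)

```text
t: 7.4
position: [0.4882, 0.1288, 0.2848]
tool_rot: [-0.994, 0.662, -1.042]
force: [0.8, -0.2, -0.2]
opening: 0.0005
```

>>> arm_command(
  deltas="-8 0 0 0 0 0 0;-8 0 0 0 0 0 0;-8 0 0 0 0 0 0;-1 0 0 0 0 0 0;0 0 0 0 0 0 0",
)

```text
t: 7.9
position: [0.4882, 0.1291, 0.2826]
tool_rot: [-1.37, 0.912, -0.912]
force: [0.4, 0.9, 0.0]
opening: 0.0006
```

Run:
```python
from h import *
p=r.read_camera('side');pt=r.read_camera('top')
for q in(p,pt):
    for n in('right_door_corner','right_door_hinge'):
        for d in r.pinpoint(n,q)[:2]:print(n,np.round(d['centre'],3),d['p'])
togo(-.022,.17,.30)
cv2.imwrite('pics/a2.png',cv2.resize(p['image'][210:350,140:320,::-1],None,fx=4,fy=4,interpolation=cv2.INTER_CUBIC))
```

```text
right_door_corner [0.55  0.169 0.221] 0.8
right_door_hinge [0.681 0.028 0.215] 0.87
right_door_corner [0.55  0.175 0.216] 0.85
right_door_hinge [0.688 0.026 0.209] 0.66
t 8.2 local a,b,z [-0.1429  0.1705  0.2835] q [ 0.03 -0.15  1.86  0.    1.44  1.21] F [-0.2  0.5 -0.3] open 0.001
tool shift [ 0.0003 -0.0163  0.1209]
[[ 0.385  0.001  0.923]
 [-0.923  0.     0.385]
 [ 0.    -1.     0.001]]
```

View pics/a2.png

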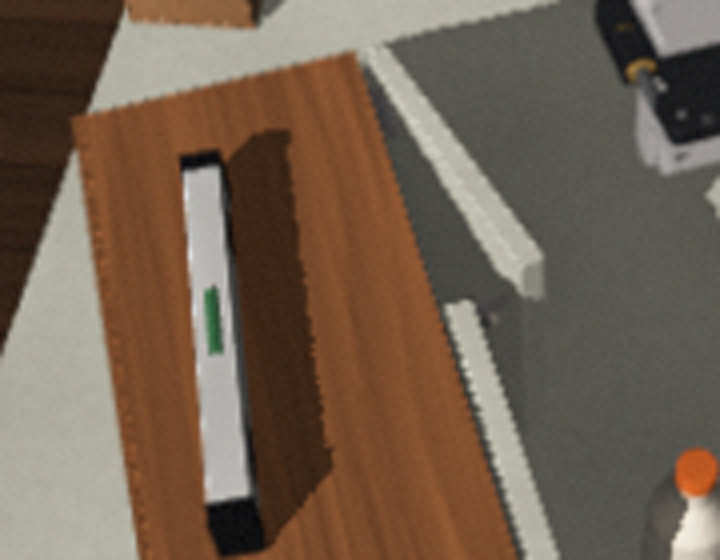

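The door stands ajar, with its free corner at crop (535,275), the left door shut and a clear space behind the edge. The measured angle is about 0.26 rad. I'll go over the top and turn the fingers parallel to the door.

>>> arm_command(
  deltas="0 0 0 0 0 0.029 0;0 0 0 0 0 0.029 0;0 0 0 0 0 0.029 0;0 0 0 0 0 0.029 0;0 -7.15 0 0 0 0 0;0 -7.15 0 0 0 0 0;0 0 0 0 0 0 0;0 0 0 0 0 0 0",
)

```text
t: 9.0
position: [0.5941, 0.1731, 0.2836]
tool_rot: [-1.446, 0.724, -0.725]
force: [0.9, 0.0, 0.0]
opening: 0.0004
```

```bash
python3 -c "
from h import *
togo(-.027,.1705,.187)"
```

```text
t 9.0 local a,b,z [-0.0266  0.1704  0.2836] q [0.1  0.13 1.58 0.   1.43 1.03] F [0.9 0.  0. ] open 0.0
tool shift [-0.0003  0.0966 -0.0004]
[[ 0.599  0.001  0.801]
 [-0.801  0.     0.599]
 [ 0.    -1.     0.001]]
```

>>> arm_command(
  deltas="0 0 0 0 0.02 0 0;0 0 0 0 0.02 0 0;0 0 0 0 0.02 0 0;0 0 0 0 0.02 0 0;0 0 0 0 0.0165 0 0;0 0 0 0 0 0 0",
)

```text
t: 9.6
position: [0.5926, 0.173, 0.1841]
tool_rot: [-1.45, 0.727, -0.72]
force: [0.1, -0.8, -0.6]
opening: 0.0003
```

>>> arm_command(
  deltas="0 0 0 0 0 -0.004 0;0 0 0 0 0 -0.004 0;0 -3 0 -0.0002 0 -0.009 0;0 -3 0 -0.0002 0 -0.009 0;0 -3 0 -0.0002 0 -0.009 0;0 -3 0 -0.0002 0 -0.009 0;0 -3 0 -0.0002 0 -0.009 0;0 -3 0 -0.0002 0 -0.009 0;0 -3 0 -0.0002 0 -0.009 0;0 -3 0 -0.0002 0 -0.009 0",
)

```text
t: 10.6
position: [0.5387, 0.1166, 0.1883]
tool_rot: [-1.533, 0.394, -0.398]
force: [0.5, -0.3, 0.7]
opening: 0.0001
```

```bash
cat >> h.py <<'E'
def door():
    s,R=st();v=R.T@np.r_[s['position'][:2]-H,0];th=np.degrees(np.arctan2(R[1,2],R[0,2])-np.arctan2(.3859,.9226))
    print('tool yaw rel cabinet',th.round(1),'along door',-v[0].round(4),'behind',v[2].round(4))
E
python3 -c "
from h import *
door()"
```

```text
t 10.6 local a,b,z [-0.0995  0.1396  0.1883] q [0.01 0.05 1.84 0.   1.25 0.51] F [ 0.5 -0.3  0.7] open 0.0
tool yaw rel cabinet 38.4 along door 0.1713 behind 0.0087
```

Tracking the arc well; continuing.

>>> arm_command(
  deltas="0 -3 0 -0.0002 0 -0.009 0;0 -3 0 -0.0002 0 -0.009 0;0 -3 0 -0.0002 0 -0.009 0;0 -3 0 -0.0002 0 -0.009 0;0 -3 0 -0.0002 0 -0.009 0;0 -3 0 -0.0002 0 -0.009 0;0 -3 0 -0.0002 0 -0.009 0;0 -3 0 -0.0002 0 -0.009 0;0 -3 0 -0.0002 0 -0.009 0;0 -3 0 -0.0002 0 -0.009 0",
)

```text
t: 11.6
position: [0.513, 0.0312, 0.1882]
tool_rot: [-1.571, -0.017, 0.013]
force: [0.2, 0.1, -0.5]
opening: 0.0005
```

Run:
```python
from h import *
door()
p=r.read_camera('top')
for n in('right_door_corner','right_door_hinge'):
    for d in r.pinpoint(n,p)[:1]:print(n,np.round(d['centre'],3),d['p'])
cv2.imwrite('pics/a3.png',cv2.resize(p['image'][90:310,60:340,::-1],None,fx=2.7,fy=2.7,interpolation=cv2.INTER_CUBIC))
```

```text
t 11.6 local a,b,z [-0.1562  0.0708  0.1882] q [-0.16 -0.04  1.93  0.    1.25 -0.18] F [ 0.2  0.1 -0.5] open 0.0
tool yaw rel cabinet 68.4 along door 0.1713 behind 0.0082
right_door_corner [0.724 0.255 0.219] 0.45
right_door_hinge [0.688 0.024 0.214] 0.81
```

View pics/a3.png

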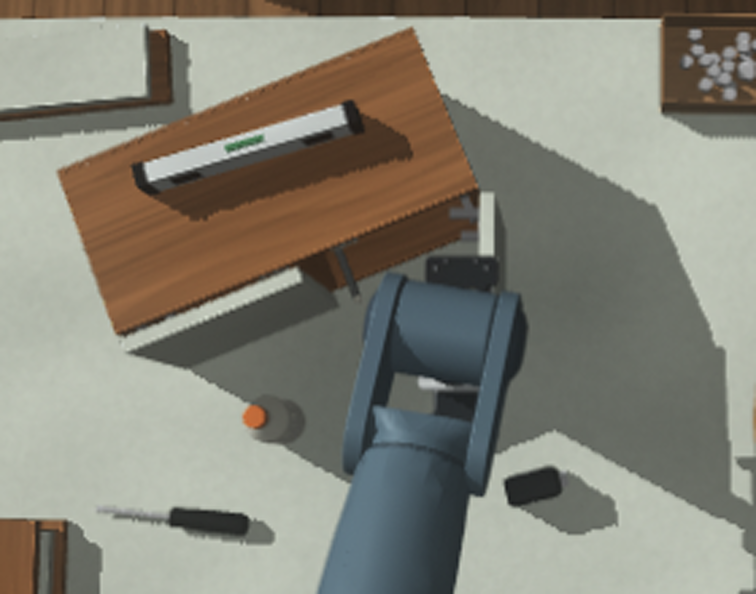

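The door (strip at (487,225)) has followed to about 68°, with everything else undisturbed.

>>> arm_command(
  deltas="0 -3 0 -0.0002 0 -0.009 0;0 -3 0 -0.0002 0 -0.009 0;0 -3 0 -0.0002 0 -0.009 0;0 -3 0 -0.0002 0 -0.009 0;0 -3 0 -0.0002 0 -0.009 0;0 -3 0 -0.0002 0 -0.009 0;0 -3 0 -0.0002 0 -0.009 0;0 -3 0 -0.0002 0 -0.009 0;0 -2 0 -0.0002 0 -0.006 0;0 -2 0 -0.0002 0 -0.006 0",
)

```text
t: 12.75
position: [0.5305, -0.0495, 0.1874]
tool_rot: [-1.534, -0.397, 0.396]
force: [0.1, -0.7, -0.1]
opening: 0.0004
```

>>> arm_command(
  deltas="0 -2 0 -0.0002 0 -0.006 0;0 -1.5 0 -0.0002 0 -0.0045 0;0 -1 0 -0.0001 0 -0.003 0;0 -1 0 -0.0001 0 -0.003 0;0 0 0 0 0 0 0;0 0 0 0 0 0 0",
)

```text
t: 13.35
position: [0.5382, -0.064, 0.1869]
tool_rot: [-1.519, -0.471, 0.471]
force: [-1.0, 0.5, 0.2]
opening: 0.0005
```

```bash
python3 -c "
from h import *
door()"
```

```text
t 13.35 local a,b,z [-0.1697 -0.0268  0.1869] q [-0.33  0.03  1.87  0.    1.25 -0.93] F [-1.   0.5  0.2] open 0.0
tool yaw rel cabinet 101.7 along door 0.1716 behind 0.0083
```

Back off from the door, then rise clear and check.

>>> arm_command(
  deltas="0 0 0 0 0 0.01 0;0 0 0 0 0 0.015 0;0 0 0 0 -0.03 0.005 0;0 0 0 0 -0.04 0 0;0 0 0 0 -0.04 0 0;0 0 0 0 -0.04 0 0;0 0 0 -0.02 0 0.035 0;0 0 0 -0.02 0 0.035 0;0 0 0 -0.02 0 0.035 0;0 0 0 0 0 0 0",
)

```text
t: 14.35
position: [0.4092, 0.0155, 0.3368]
tool_rot: [-1.519, -0.474, 0.472]
force: [0.7, 0.1, -0.6]
opening: 0.0004
```

>>> arm_command(
  deltas="0 0 0 -0.04 0 0.01 0;0 0 0 -0.04 0 0.01 0;0 0 0 0 0 0 0",
)

```text
t: 14.65
position: [0.3331, -0.0159, 0.3371]
tool_rot: [-1.522, -0.471, 0.467]
force: [0.7, -0.4, -0.1]
opening: 0.0004
```

Run:
```python
from h import *
st()
p=r.read_camera('side');q=r.read_camera('top')
for c in(p,q):
    for n in('right_door_corner','right_door_hinge','glue_bottle','tape_measure','tumbler','spirit_level'):
        for d in r.pinpoint(n,c)[:1]:
            v=d['centre'][:2]-H;a=np.degrees(np.arctan2(v@Y,v@X))-94.64
            print(n,np.round(d['centre'],3),round(d['p'],2),a.round(1) if 'corner' in n else '')
cv2.imwrite('pics/a4.png',np.vstack([cv2.resize(c,(560,300)) for c in(p['image'][60:400,130:390,::-1],q['image'][80:310,50:470,::-1])]))
```

```text
t 14.65 local a,b,z [-0.3404  0.0967  0.3371] q [-0.39 -0.67  2.13 -0.    1.68 -0.99] F [ 0.7 -0.4 -0.1] open 0.0
right_door_corner [ 0.531 -0.1    0.215] 0.75 -258.0
right_door_hinge [0.679 0.027 0.215] 0.96 
glue_bottle [0.453 0.264 0.003] 0.93 
tape_measure [ 0.383 -0.029  0.001] 0.71 
tumbler [ 0.432 -0.331  0.027] 0.56 
spirit_level [0.726 0.255 0.22 ] 0.88 
right_door_corner [ 0.531 -0.096  0.214] 0.63 -258.8
right_door_hinge [0.685 0.022 0.211] 0.88 
glue_bottle [0.456 0.267 0.004] 0.51 
tape_measure [ 0.381 -0.027  0.003] 0.67 
tumbler [ 0.431 -0.329  0.027] 0.94 
spirit_level [ 0.429 -0.332  0.027] 0.47
```

View pics/a4.png

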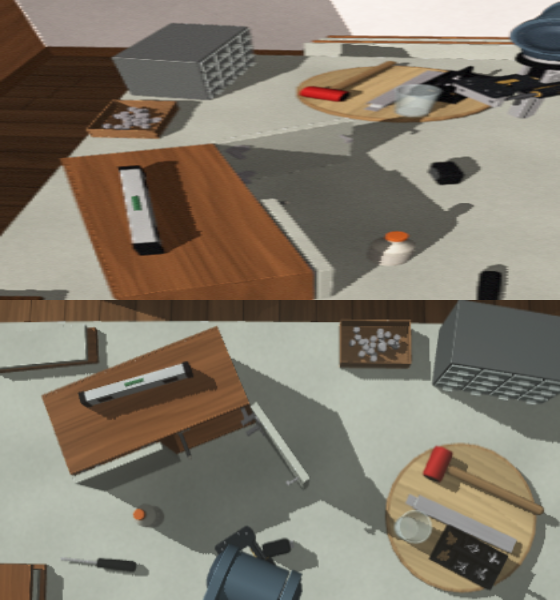

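The right door stands at about 102° (strip from (250,405) to (305,485) in the lower view). The left door is shut, the other items are in place and the arm is clear.

```bash
python3 -c "
from bench import r
print(r.sign_off())"
```

```text
the job is handed in; nothing more can be done
None
```

The right-hand door is open to about 102°, past square, and the job is handed in at about 15 s of the 58 s allowed.

- **Press:** I pressed the door with the closed fingertips about 27 mm from its free edge and 35 mm below the top. It reached its stop at about 11 N, and as the finger drew back it sprang ajar to about 0.26 rad.
- **Swing:** I went in behind the edge from above, with the fingertips no lower than about 167 mm above the table, and swung the door round. I then backed off and raised the arm clear.

**Last checks:** The two cameras put the door at 102.0° and 101.2°. In the pictures the left-hand door is shut and the turntable and its load look unmoved. The glue bottle, tape measure and tumbler measure within about 4 mm of where they started, and the force readings are near zero.

**One disagreement:** In the top view the network put the spirit level on the tumbler, at low confidence (0.47). The side view and the picture both show the level still in its place on the cabinet.

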